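# Dock the sample tray and hold the seed gate open at the mark

## Task

Push the steel sample tray on the blue base of the seed dispenser fully home, square against both aluminium stops under the chute. Only then take the yellow handle of the dispenser's spring-return gate, pull it out sideways until its black pointer is over the red mark, and finish while still holding it there, because it springs shut when let go. Leave the stick, jars, pens and jug where they are.

Things in the scene. Friction and masses are not known exactly. Their poses are not given: they have to be found in the camera images.
- dispenser: Fixed seed dispenser; place and yaw vary. mm in its own frame, used for all things here: origin on the bench, x from the tray area to the hopper (away from the robot), y to the side the gate pulls out to, z up. Blue base plate: top z=5, x -130..140, y -190..220. Scale rail for the mark: x 119..137, y 45..215, top z=62.
- tray_home (a point): Where tray's origin is when the tray is home against both stops: dispenser x=5, y=-15, z=5 mm, tray axes parallel to the dispenser's.
- back_stop (a point): Middle of the top edge of the aluminium back stop's face, dispenser x=40 mm, facing -x. The stop is 140 long (y -100..40), 10 thick, 20 high above the base (top z=25).
- side_stop (a point): Middle of the top edge of the aluminium side stop's face, dispenser y=35 mm, facing -y. The stop is 70 long (x -30..40), 10 thick, 20 high above the base (top z=25).
- hopper (a point): Top centre of the hopper's black lid knob, dispenser x=92.5, y=0, z=172 mm. Steel hopper radius 40 (lid 43) on a white housing x 55..130, y -45..45, z up to 88.
- chute_lip (a point): Middle of the lower front edge of the fixed steel chute that juts from the housing over the tray place: x=11, 53 wide (y -39..15), z 43..67 mm.
- tray: Loose open steel sample tray, 70 (x) by 100 (y) by 30 mm high, 3 mm walls, about 0.2 kg; origin at the centre of its underside. Starts on the blue base, 25 to 50 mm short of the back stop and 30 to 75 mm short of the side stop, its x within about 0.3 rad of the dispenser's x.
- gate (a joint): Slide travel of the spring-return gate, m: 0 shut (against its stop), grows as it is pulled out along the dispenser's +y, 0.075 fully out. Spring pulls it shut: about 5 N at 0, 11 N at 0.05.
- handle (a point): Centre of the gate's yellow upright handle, 30 (dispenser x) by 12 (dispenser y) by 45 mm high, from z=70 to 115 mm above the bench, best pinched from above across its 12 mm. It stands on a steel blade 28 mm wide, top at z=70. When shut it is at dispenser x=92.5, y=125.
- pointer (a point): Point on the gate's black pointer that moves with the handle, at the same dispenser y as the handle's centre, 35 mm to its +x side, over the scale rail.
- mark: Red clip, 5 mm wide along y, fixed on the scale rail; origin at the middle of its width at the rail's top; axes parallel to the dispenser's. It stands 30 to 50 mm in +y from where the pointer is with the gate shut. The gate is at the mark when pointer and clip have the same y in the dispenser's frame.
- stick: Loose flat wooden stick, 140 by 18 by 4 mm, long along its y, lying on the front +y part of the blue base. Bystander.
- sample_jar: Loose small jar with white cap, radius 19, height 45 mm, on the +y part of the blue base. Bystander; origin under its centre.
- red_pen: Loose marker pen, white with red cap, 135 mm long along its x, 14 mm thick, on the bench at the left. Bystander.
- blue_pen: Loose marker pen, white with blue cap, 135 mm long along its x, 14 mm thick, on the bench at the left. Bystander.
- jug: Loose white plastic jug, radius 50, height 110 mm, far left. Bystander; origin under its centre.
- brown_jar: Loose amber jar with black cap, radius 30, height 75 mm, on the bench at the right. Bystander; origin under its centre.
Mind the look-alikes: they are no part of the job. Leave any purple look-alike of the tray alone.

How it is judged:
On the way, in this order (a step that is already met when the one before it is completed fails the run):
1. the tray is home against both stops while the gate is still shut (x of tray in the frame of dispenser between 0.002 and 0.008 m and y of tray in the frame of dispenser between -0.018 and -0.012 m and z of tray in the frame of dispenser between 0.002 and 0.009 m and angle between the x axis of tray and the x axis of dispenser, either way round below 0.04 rad and value of joint gate below 0.008 m), for 0.2 s.
2. the gate is pulled to the mark and held there by the gripper, the tray still home (x of tray in the frame of dispenser between 0.002 and 0.008 m and y of tray in the frame of dispenser between -0.018 and -0.012 m and z of tray in the frame of dispenser between 0.002 and 0.009 m and angle between the x axis of tray and the x axis of dispenser, either way round below 0.04 rad and y of pointer in the frame of mark between -0.004 and 0.004 m and contact force between the fingers and gate above 3 N), for 0.5 s.
At the end, for the whole second after the job is handed in: The tray sits on the base against both stops (within 3 mm each way and 0.04 rad of square), and the robot's fingers hold the gate still with its pointer within 4 mm of the red mark (all of step 2 and velocity of joint gate between -0.01 and 0.01 m/s and linear speed of tray below 0.01 m/s); the arm keeps its last pose, push and grip.
It fails at once if the gate is opened more than 12 mm while the tray is more than 6 mm from its home place (value of joint gate above 0.012 m and (x of tray in the frame of dispenser below -0.001 m or y of tray in the frame of dispenser below -0.021 m or y of tray in the frame of dispenser above -0.009 m or x of tray in the frame of dispenser above 0.011 m)).
It fails at once if the stick, a jar, a pen or the jug is moved more than 20 mm (distance of any of stick, sample_jar, red_pen, blue_pen, jug, brown_jar from where it was at the start of the episode above 0.02 m).
It also fails if it takes over 54 s, if anything falls off the work surface, if the arm or the gripper's body presses on something with over 40 N, if the wrist force passes 120 N, or if a joint passes its speed limit or range.

## Robot

A 6-joint arm with a two-finger parallel gripper is mounted at the origin on the work surface. World frame = base frame: x ahead of the robot, y to its left, z up, the work surface at z = 0. Lengths are in m, angles in rad, forces in N, time in s.
With the tool pointing down it reaches from about 0.375 to 0.9 m from the base axis. Payload 3.1 kg.
Tool frame: the origin (TCP) lies at the very end of the fingers, on their centre line; the grasp point (between the pads) lies 19 mm behind it; z points along the fingers, y is the line along which they close (so a half turn about z gives the same grasp; the last joint's range is limited). The gripper opens to 85 mm and grips with 20 to 120 N. Pads are 22 mm wide; open, the fingers measure 114 mm over their backs; the gripper's body (76 mm by 85 mm) begins 54 mm behind the grasp point. The pads swing forward as they close: fully open they stand 13 mm farther back than shut.
Start: joints at [0.997, 0.527, 1.433, -0, 1.181, -0.178], TCP at [0.241, 0.577, 0.196] pointing down, gripper open.
Joint ranges: [-3.08, 3.08], [-0.75, 2.2], [0.22, 2.44], [-1.43, 4.57], [0, 2.65], [-2.85, 2.85]. Speed limits (rad/s): [2.79, 2.79, 3.14, 3.14, 3.14, 3.14].

## Interface

Orientations are given as a unit quaternion [x, y, z, w].
In Python, from station import telemetry, snapshot, ticket gives the robot as it stands.
- The arm moves only by the tool move_arm, never from a script. Its argument "commands" is text: rows parted by semicolons, each of 7 numbers parted by spaces: the shift along the tool's x, y, z in mm, then the turn, a rotation vector about the tool's x, y, z in degrees, then the opening, from -1 (shut) to 1 (fully open). A call has exactly 5 rows; each row is the pose to reach, as a shift and turn from the pose commanded when the call began, along the tool's axes at that moment; what a row does not reach only later rows make up. A row lasts 1/8 s, in which the tool goes at most 62.5 mm and 10.7 degrees, less where a joint would pass 70% of its speed; a pose out of reach is approached as far as the arm can. A call with a gripper value outside its range is refused whole. The fingers move at their own pace and stop on an object; "grip_force" is the grip in N (left out, the last holds). Time passes only in rows, so rows that repeat a pose let the fingers close, or fill a call up. It gives the time, the measured TCP pose, the force, the opening and the grip force at its end, in the units of the state.
- telemetry.sense(): the state, without advancing time (a new reading comes with each control period).
- snapshot(name): name is "side" or "top" or "wrist"; returns a dict with "image" (420x560x3 uint8, red, green, blue), "fx", "fy", "cx", "cy" (pixels), "pose" (4x4, takes a point from camera to world coordinates). Camera axes: x right, y down, z forward; pixel columns grow to the right and rows downward; lengths in m; the calibration is good to about 2 mm. A picture is of the moment at which its call begins. There is no depth.
- ticket.sign_off(): hands the job in; it is judged then, once.
The state is a dict: "t": time; "q": joint angles; "qd": joint speeds; "tau": joint torques, N m; "tcp_pos": TCP position; "tool_rot": TCP orientation; "force": force on the tool from outside, world axes, zero at the start; "ft_torque": the same for the moment, N m; "finger_gap": opening from 0.0 (shut) to 1.0 (fully open); "gripper_force": force on a finger pad.
Only numpy, scipy, OpenCV 4.12 (cv2) and the standard library are available. Lean on these libraries where they do the work, as an engineer would, in place of code of your own. Each camera call takes 0.05 s, during which the arm holds its last target. There are 200 camera calls.

## Working session

There is one attempt and no reset: what is moved stays moved. The work goes in short steps, Python scripts to look and compute and a tool call to move; the robot and the scene stay as the last step left them, time stands still between calls to the robot, and variables do not carry over. Pictures are saved under pics/ and viewed, at most 10 in all, crops included, and the job is handed in when it is done.

Besides the shell and the picture viewer there is one more tool, called after "Request:" as name(argument=value, ...), one argument or row to a line, values as JSON. move_arm: Moves the arm, as the interface text tells. Its arguments: {"type":"object","properties":{"commands":{"type":"string"},"grip_force":{"type":"number"}},"required":["commands"]}

```bash
mkdir -p pics; ls
python3 - <<'E'
from station import telemetry, snapshot
import cv2,pickle
d={}
for n in ("top","side"):
    s=snapshot(n); d[n]=s
    cv2.imwrite(f"pics/{n}0.png",s["image"][:,:,::-1]); print(n,s["fx"],s["cx"],s["cy"],s["pose"].round(3).tolist())
pickle.dump(d,open("s0.pkl","wb"))
s=telemetry.sense();print(s)
E
```

```text
pics
top 502.25839197941514 278.10045995818393 206.955827828111 [[0.013, -0.998, 0.06, 0.41], [-1.0, -0.013, -0.004, 0.008], [0.004, -0.06, -0.998, 1.674], [0.0, 0.0, 0.0, 1.0]]
side 418.04871922014416 290.3287388352124 203.37729884702938 [[-0.957, -0.167, 0.238, 0.191], [-0.29, 0.524, -0.801, 1.102], [0.009, -0.835, -0.55, 0.892], [0.0, 0.0, 0.0, 1.0]]
{'t': 0.1, 'q': array([ 9.96495703e-01,  5.28381897e-01,  1.43376878e+00,  2.10164064e-07,
        1.18142346e+00, -1.78503430e-01]), 'qd': array([ 1.72170443e-04, -3.15090980e-04, -4.52413124e-03,  9.96459328e-04,
       -1.25173986e-03,  5.73680617e-05]), 'tau': array([-5.78941163e-04, -4.43305707e+01, -1.78586537e+01, -3.03846664e-04,
        3.86328378e-03, -1.27573531e-05]), 'tcp_pos': array([0.24054402, 0.57608005, 0.19462793]), 'tool_rot': array([ 1.96609321e-01,  9.80481409e-01, -9.21346894e-04, -3.64263840e-04]), 'force': array([ 0.34248773,  0.46348468, -0.5799774 ]), 'ft_torque': array([ 0.00606491, -0.00297382,  0.01974234]), 'gripper_force': 0.0, 'finger_gap': 0.9994516663357865}
```

View pics/top0.png

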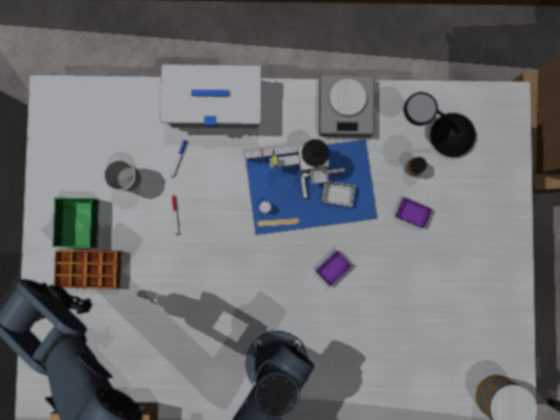

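View pics/side0.png

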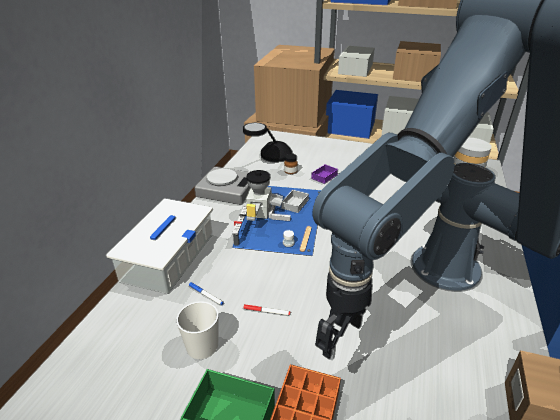

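The top view shows the blue base spanning about (245-377, 140-234), with the tray at (340,195), the yellow handle at (275,160) and the red mark at (262,152). The side view shows the same layout. The arm is clear of the dispenser.

```bash
cat > h.py <<'E'
import numpy as np,cv2
from scipy.spatial.transform import Rotation as R
def ray(s,uv,z):
    uv=np.atleast_2d(uv).astype(float)
    d=np.c_[(uv[:,0]-s["cx"])/s["fx"],(uv[:,1]-s["cy"])/s["fy"],np.ones(len(uv))]@s["pose"][:3,:3].T
    o=s["pose"][:3,3]; return o+d*((z-o[2])/d[:,2])[:,None]
def proj(s,P):
    P=np.atleast_2d(P); c=(P-s["pose"][:3,3])@s["pose"][:3,:3]
    return np.c_[c[:,0]/c[:,2]*s["fx"]+s["cx"],c[:,1]/c[:,2]*s["fy"]+s["cy"]]
def hsv(s): return cv2.cvtColor(s["image"],cv2.COLOR_RGB2HSV)
def big(m):
    n,l,st,c=cv2.connectedComponentsWithStats(m.astype(np.uint8)); i=1+np.argmax(st[1:,4]); return l==i
def Tdisp(x,y,yaw):
    c,s=np.cos(yaw),np.sin(yaw); return np.array([[c,-s,x],[s,c,y],[0,0,1]])
E
python3 - <<'E'
from h import *; import pickle
d=pickle.load(open("s0.pkl","rb")); s=d["top"]; h=hsv(s)
m=(abs(h[...,0].astype(int)-110)<12)&(h[...,1]>150)&(h[...,2]>50)
r=np.zeros_like(m); r[130:245,235:385]=1
m=big(m&r); p=np.argwhere(m)[:,::-1]
P=ray(s,p,0.005)[:,:2]
hull=cv2.convexHull(P.astype(np.float32))
(c,sz,a)=cv2.minAreaRect(hull); print(c,sz,a); print(cv2.boxPoints((c,sz,a)))
im=cv2.resize(s["image"][130:245,235:385,::-1],None,fx=5,fy=5,interpolation=cv2.INTER_CUBIC); cv2.imwrite("pics/topc.png",im)
E
```

```text
(0.5794785618782043, -0.10592573881149292) (0.2601056694984436, 0.39983847737312317) 8.355667114257812
[[ 0.42175445  0.07297241]
 [ 0.479858   -0.32262182]
 [ 0.73720264 -0.2848239 ]
 [ 0.6790991   0.11077034]]
```

View pics/topc.png

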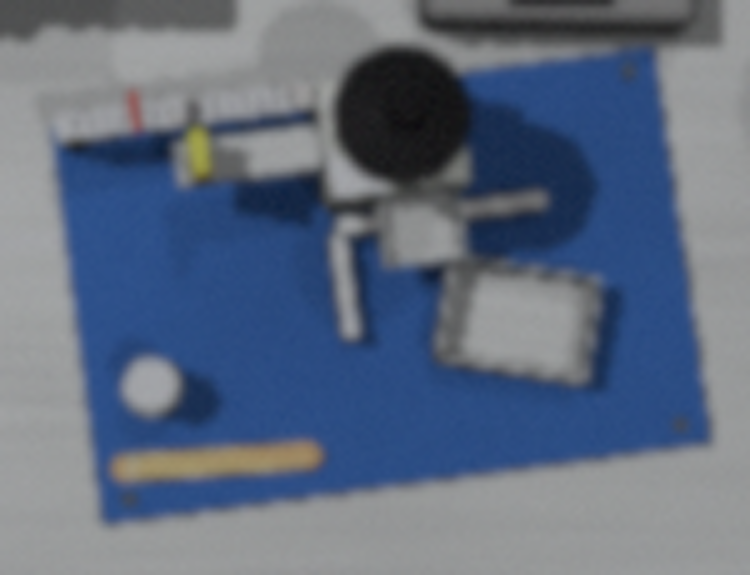

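The crop shows the tray at about (339,194) in full-image pixels, rotated some -16° relative to the base. The handle is at (274,160) and the red mark at (262,152). The base fit gives a yaw of about 8.36° and a size of 260x400 against the real 270x410, which is consistent with edge-pixel loss. Next I move the wrist camera over.

```bash
cat >> h.py <<'E'
D=Tdisp(0.5767,-0.1215,0.1458)
def w(x,y): return (D@[x/1000,y/1000,1])[:2]
def go(x,y,z,yang=None,disp=True):
    """target TCP (disp mm) -> shift in tool axes mm, turn deg"""
    from station import telemetry
    s=telemetry.sense(); Rt=R.from_quat(s["tool_rot"])
    p=np.r_[w(x,y),z/1000]
    a=np.arctan2(D[1,0],D[0,0])+np.pi/2
    T=R.from_matrix(np.c_[[np.sin(a),-np.cos(a),0],[np.cos(a),np.sin(a),0],[0,0,-1]])
    print("target",p.round(4),"shift",(Rt.inv().apply(p-s["tcp_pos"])*1000).round(1),"turn",np.degrees((Rt.inv()*T).as_rotvec()).round(2),"F",s["force"].round(1),"t",s["t"])
def where():
    from station import telemetry
    s=telemetry.sense(); q=np.linalg.inv(D)@np.r_[s["tcp_pos"][:2],1]*1000
    print("disp tcp",q[:2].round(1),"z",(s["tcp_pos"][2]*1000).round(1),"F disp",(D[:2,:2].T@s["force"][:2]).round(1),s["force"][2].round(1),"t",round(s["t"],2))
E
python3 -c "
from h import *
go(-60,-40,280)"
```

```text
Traceback (most recent call last):
  File "h.py", line 23, in go
    T=R.from_matrix(np.c_[[np.sin(a),-np.cos(a),0],[np.cos(a),np.sin(a),0],[0,0,-1]])
  File "scipy/spatial/transform/_rotation.pyx", line 1143, in scipy.spatial.transform._rotation.Rotation.from_matrix
ValueError: Non-positive determinant (left-handed or null coordinate frame) in rotation matrix 0: [[ 0.98939    -0.14528399  0.        ]
 [ 0.14528399  0.98939     0.        ]
 [ 0.          0.         -1.        ]].
```

```bash
sed -i 's/\[np.sin(a),-np.cos(a),0\]/[-np.sin(a),np.cos(a),0]/' h.py
python3 -c "
from h import *
go(-60,-40,280)"
```

```text
target [ 0.5231 -0.1698  0.28  ] shift [-548.3 -579.4  -84.4] turn [ -0.1   -0.05 -31.03] F [ 0.3  0.5 -0.6] t 0.1
```

Request:
move_arm(
  commands="-40 -42 -20 0 0 -6 1; -80 -84 -40 0 0 -12 1; -120 -126 -60 0 0 -18 1; -160 -169 -80 0 0 -24 1; -200 -211 -84 0 0 -31 1",
)

```text
t: 0.72
tcp_pos: [0.3451, 0.3035, 0.2807]
tool_rot: [-0.075, 0.997, 0.0, 0.001]
force: [0.4, 0.3, -0.2]
finger_gap: 1.002
gripper_force: 0.0
```

```bash
python3 -c "
from h import *
go(-60,-40,280)"
```

```text
target [ 0.5231 -0.1698  0.28  ] shift [-105.4 -494.6    0.6] turn [0.04 0.16 0.22] F [ 0.4  0.3 -0.2] t 0.725
```

Request:
move_arm(
  commands="-12 -60 0 0 0 0 1; -25 -120 0 0 0 0 1; -38 -180 0 0 0 0 1; -51 -240 0 0 0 0 1; -64 -300 0 0 0 0 1",
)

```text
t: 1.35
tcp_pos: [0.451, 0.0154, 0.2794]
tool_rot: [-0.072, 0.997, 0.0, 0.0]
force: [1.8, -0.2, -0.6]
finger_gap: 1.0
gripper_force: 0.0
```

Request:
move_arm(
  commands="-10 -48 0 0 0 0 1; -20 -96 0 0 0 0 1; -30 -144 0 0 0 0 1; -40 -192 0 0 0 0 1; -40 -192 0 0 0 0 1",
)

```text
t: 1.98
tcp_pos: [0.5191, -0.1703, 0.2788]
tool_rot: [-0.071, 0.998, -0.0, 0.0]
force: [-0.1, 1.2, -0.1]
finger_gap: 0.995
gripper_force: 0.0
```

Run:
```python
from h import *; from station import snapshot; import pickle
go(-60,-40,280); where()
s=snapshot("wrist"); pickle.dump(s,open("w1.pkl","wb")); cv2.imwrite("pics/w1.png",s["image"][:,:,::-1]); print(s["fx"],s["pose"].round(3).tolist())
```

```text
target [ 0.5231 -0.1698  0.28  ] shift [-4.  -0.1 -1.2] turn [-0.04 -0.   -0.26] F [-0.1  1.2 -0.1] t 1.975
disp tcp [-64.  -39.9] z 278.8 F disp [0.1 1.2] -0.1 t 1.98
362.7796797512401 [[-0.14, 0.936, 0.322, 0.436], [0.99, 0.133, 0.045, -0.181], [-0.001, 0.326, -0.946, 0.457], [0.0, 0.0, 0.0, 1.0]]
```

View pics/w1.png

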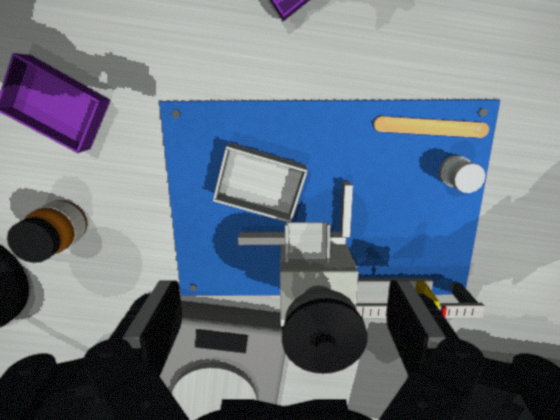

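The wrist image shows the base front edge at row 100 from (160,100) to (499,100). The tray rim corners are at (228,143), (307,172), (294,221) and (214,200). The stops are at (344,210) and (262,238), the handle at (428,295) and the red clip at (443,311).

Run:
```python
from h import *; import pickle
s=pickle.load(open("w1.pkl","rb")); h=hsv(s)
m=(abs(h[...,0].astype(int)-110)<12)&(h[...,1]>130)&(h[...,2]>40); m[:,:140]=0;m[:,510:]=0;m[:95]=0
m=big(m)
def fit(p):
    P=ray(s,p,0.005)[:,:2]; vx,vy,x,y=cv2.fitLine(P.astype(np.float32),cv2.DIST_HUBER,0,.01,.01).ravel(); return np.array([x,y]),np.array([vx,vy])
f=fit([(u,np.argmax(m[:,u])-.5) for u in range(175,490,3)])
l=fit([(np.argmax(m[v])-.5,v) for v in range(110,280,3)])
r=fit([(559-np.argmax(m[v,::-1])+.5,v) for v in range(110,280,3)])
for p,d in (f,l,r): print(p,np.degrees(np.arctan2(d[1],d[0])))
X=lambda a,b:a[0]+a[1]*np.linalg.solve(np.c_[a[1],-b[1]],b[0]-a[0])[0]
A,B=X(f,l),X(f,r); print(A,B,np.linalg.norm(A-B))
e=(B-A)/np.linalg.norm(B-A); yaw=np.arctan2(-e[0],e[1]); Rm=Tdisp(0,0,yaw)[:2,:2]
o=(A+B)/2-Rm@[-.130,.015]; print("origin",o,"yaw",yaw)
D2=Tdisp(*o,yaw)
# tray outline at rim z=35 : non-blue region
n=big(~m[130:232,195:325]&(h[130:232,195:325,2]>0)) if 0 else None
g=[(228,143),(307,172),(294,221),(214,200)]
di=lambda P:(np.c_[P[:,:2],np.ones(len(P))]@np.linalg.inv(D2).T)[:,:2]*1000
c=di(ray(s,g,0.035)); print(c.round(1),np.linalg.norm(np.roll(c,-1,0)-c,axis=1)); 
print("tray ctr",c.mean(0), "ang", np.degrees(np.arctan2(*(c[1]-c[0])[::-1])),np.degrees(np.arctan2(*(c[2]-c[3])[::-1])))
# checks
for nm,pt in dict(side=(35,35,25),side2=(-30,35,25),back1=(40,-100,25),lip=(11,-12,67),hop=(92.5,0,172),handle=(92.5,125,115),mark125=(119,125+40,62)).items():
    print(nm,proj(s,np.r_[(D2@[pt[0]/1e3,pt[1]/1e3,1])[:2],pt[2]/1e3]).round(0))
cm=(h[...,0]<8)&(h[...,1]>150)&(h[...,2]>100); cm[:280]=0; cm[:,:400]=0;cm[330:]=0
q=np.argwhere(cm)[:,::-1]; print("red",len(q),q.mean(0),di(ray(s,[q.mean(0)],.066)))
cm=(abs(h[...,0].astype(int)-27)<6)&(h[...,1]>150)&(h[...,2]>100); cm[:270]=0; cm[:,:400]=0;cm[330:]=0
q=np.argwhere(cm)[:,::-1]; print("yel",len(q),q.mean(0),q.min(0),q.max(0))
# clip in top view
t=pickle.load(open("s0.pkl","rb"))["top"]; h=hsv(t)
cm=((h[...,0]<8)|(h[...,0]>172))&(h[...,1]>90); cm[:140]=0;cm[170:]=0;cm[:,:250]=0;cm[:,275:]=0
q=np.argwhere(cm)[:,::-1]; print("red top",len(q),q.mean(0),di(ray(t,[q.mean(0)],.064)))
cm=(abs(h[...,0].astype(int)-27)<6)&(h[...,1]>100); cm[:150]=0;cm[172:]=0;cm[:,:265]=0;cm[:,285:]=0
q=np.argwhere(cm)[:,::-1]; print("yel top",len(q),q.mean(0),di(ray(t,[q.mean(0)],.115)))
```

```text
[ 0.45014384 -0.14825729] -81.67574
[ 0.59045947 -0.30940747] 8.3282175
[0.55256116 0.09599441] 8.306768
[ 0.47617072 -0.3261379 ] [0.41729546 0.07624495] 0.40666726
origin [ 0.57753511 -0.12096769] yaw 0.1452856
[[ -84.1 -104. ]
 [ -49.3  -11.8]
 [  13.1  -27. ]
 [ -14.8 -124.9]] [ 98.51003648  64.18838084 101.77123594  72.34914367]
tray ctr [-33.77332481 -66.92806239] ang 69.33570370138202 74.11082884613896
side [[342. 234.]]
side2 [[344. 185.]]
back1 [[237. 238.]]
lip [[308. 229.]]
hop [[325. 349.]]
handle [[433. 313.]]
mark125 [[445. 306.]]
red 32 [443.65625 311.3125 ] [[124.1326242  161.89613947]]
yel 29 [436.51724138 302.48275862] [434 299] [439 306]
red top 0 [nan nan] [[nan nan]]
yel top 30 [274.46666667 160.2       ] [[ 90.7388825  124.73717625]]<stdin>:32: RuntimeWarning: Mean of empty slice.
  ret = um.true_divide(
```

```bash
sed -i 's/^D=.*/D=Tdisp(0.57754,-0.12097,0.14529)/' h.py
python3 -c "
from h import *
go(-112,-67,12);where()"
```

```text
target [ 0.4764 -0.2035  0.012 ] shift [ 46.  -29.5 266.7] turn [ 0.07 -0.07 -0.15] F [ 0.5  1.1 -0.3] t 2.025
disp tcp [-65.7 -38. ] z 278.7 F disp [0.6 1. ] -0.3 t 2.02
```

Request:
move_arm(
  commands="23 -15 30 0 0 0 0.3; 46 -29 80 0 0 0 0.3; 46 -29 140 0 0 0 0.3; 46 -29 200 0 0 0 0.3; 46 -29 250 0 0 0 0.3",
)

```text
t: 2.65
tcp_pos: [0.4759, -0.2004, 0.0279]
tool_rot: [-0.073, 0.997, 0.001, -0.001]
force: [0.2, -0.4, 0.1]
finger_gap: 0.649
gripper_force: 0.0
```

```bash
python3 -c "
from h import *
go(-112,-67,12);where()"
```

```text
target [ 0.4764 -0.2035  0.012 ] shift [-0.  -3.2 15.9] turn [ 0.08 -0.06  0.06] F [ 0.2 -0.4  0.1] t 2.65
disp tcp [-112.   -63.9] z 27.9 F disp [ 0.1 -0.4] 0.1 t 2.65
```

Request:
move_arm(
  commands="0 -3 14 0 0 0 0.3; -12 -3 14 0 0 0 0.3; -24 -3 14 0 0 0 0.3; -36 -3 14 0 0 0 0.3; -46 -3 14 0 0 0 0.3",
)

```text
t: 3.28
tcp_pos: [0.5248, -0.1987, 0.0169]
tool_rot: [-0.073, 0.997, -0.001, 0.001]
force: [0.2, -1.0, 0.0]
finger_gap: 0.649
gripper_force: 0.0
```

Run:
```python
from h import *; from station import snapshot; import pickle
where()
s=snapshot("wrist"); pickle.dump(s,open("w2.pkl","wb")); cv2.imwrite("pics/w2.png",s["image"][:,:,::-1])
```

```text
disp tcp [-63.4 -69.3] z 16.9 F disp [ 0. -1.] 0.0 t 3.27
```

View pics/w2.png

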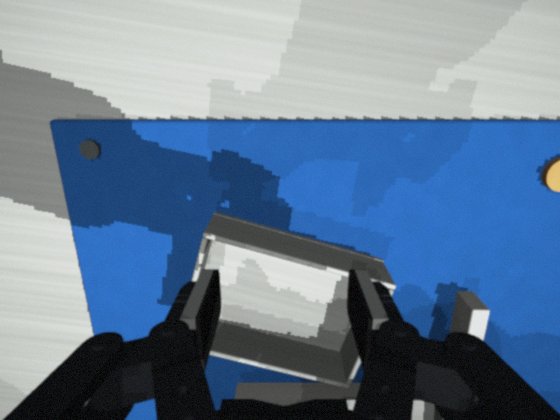

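The wrist view shows the tray's front outer wall unobstructed, from (215,215) to (395,270), with the fingertips at about (205,275) and (362,275). They appear to be beyond the wall, inside or above the tray. I'll compute the geometry.

Run:
```python
from h import *; import pickle
s=pickle.load(open("w2.pkl","rb"))
di=lambda P:(np.c_[P[:,:2],np.ones(len(P))]@np.linalg.inv(D).T)[:,:2]*1000
print(s["pose"][:3,3], proj(s,[s["pose"][:3,3]*0+np.r_[w(-63.4,-69.3),.017]]))
print("rim front corners z35",di(ray(s,[(208,235),(395,288),(350,385)],.035)).round(1))
print("bottom front corners z5",di(ray(s,[(216,213),(385,260)],.005)).round(1))
for y in (-110,-97,-42,-28):
  for z in (20,30,40): print(y,z,[proj(s,[np.r_[w(x,y),z/1e3]])[0].round(0).tolist() for x in (-75,-63)])
```

```text
[ 0.44090042 -0.2096927   0.19526976] [[281.89902654 248.1818877 ]]
rim front corners z35 [[ -78.9 -104.6]
 [ -49.9  -12. ]
 [  12.7  -31. ]]
bottom front corners z5 [[ -79.3 -106.1]
 [ -50.2   -9.2]]
-110 20 [[204.0, 230.0], [206.0, 251.0]]
-110 30 [[200.0, 238.0], [202.0, 260.0]]
-110 40 [[195.0, 247.0], [197.0, 269.0]]
-97 20 [[229.0, 230.0], [230.0, 251.0]]
-97 30 [[226.0, 238.0], [227.0, 260.0]]
-97 40 [[223.0, 247.0], [224.0, 269.0]]
-42 20 [[334.0, 231.0], [333.0, 251.0]]
-42 30 [[337.0, 238.0], [336.0, 260.0]]
-42 40 [[340.0, 247.0], [338.0, 270.0]]
-28 20 [[361.0, 231.0], [359.0, 251.0]]
-28 30 [[365.0, 238.0], [363.0, 260.0]]
-28 40 [[369.0, 247.0], [367.0, 270.0]]
```

The tray hasn't moved. The fingers crossed over its rim because the tips ride higher than the TCP when open. I'll lift, back off, descend lower, then push.

Request:
move_arm(
  commands="0 0 -25 0 0 0 0; 20 1 -30 0 0 0 0; 50 2 -30 0 0 0 0; 50 2 -10 0 0 0 0; 50 2 5 0 0 0 0",
)

```text
t: 3.95
tcp_pos: [0.4731, -0.204, 0.0103]
tool_rot: [-0.072, 0.997, -0.0, 0.0]
force: [-0.9, 0.4, -0.4]
finger_gap: 0.497
gripper_force: 0.0
```

Request:
move_arm(
  commands="0 0 4 0 0 0 0; 0 0 4 0 0 0 0; -5 0 4 0 0 0 0; -10 0 4 0 0 0 0; -20 0 4 0 0 0 0",
)

```text
t: 4.58
tcp_pos: [0.4935, -0.2009, 0.0068]
tool_rot: [-0.072, 0.997, -0.0, 0.0]
force: [0.2, 0.5, -0.1]
finger_gap: 0.502
gripper_force: 0.0
```

Run:
```python
from h import *; from station import snapshot; import pickle
where()
s=snapshot("wrist"); pickle.dump(s,open("w3.pkl","wb")); cv2.imwrite("pics/w3.png",s["image"][:,:,::-1])
```

```text
disp tcp [-94.7 -66.9] z 6.8 F disp [0.3 0.5] -0.1 t 4.58
```

View pics/w3.png

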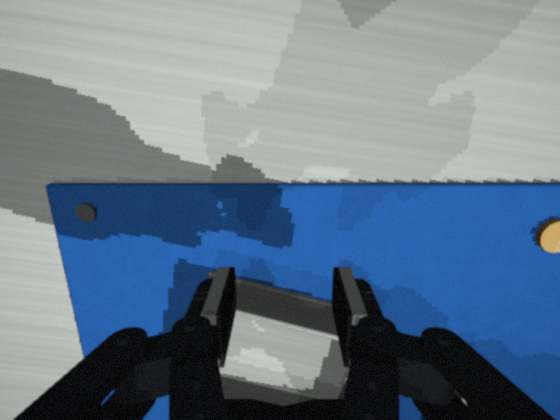

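The left fingertip at (222,270) is now in front of the tray's front wall and the tips are low. Pushing +x.

Request:
move_arm(
  commands="-8 0 -2 0 0 0 0; -16 0 -2 0 0 0 0; -24 0 -2 0 0 0 0; -32 0 -2 0 0 0 0; -40 0 -2 0 0 0 0",
)

```text
t: 5.25
tcp_pos: [0.533, -0.195, 0.0085]
tool_rot: [-0.073, 0.997, 0.0, -0.0]
force: [-0.1, 0.8, -0.2]
finger_gap: 0.502
gripper_force: 0.0
```

```bash
python3 -c "
from h import *
where()"
```

```text
disp tcp [-54.8 -66.8] z 8.5 F disp [0.  0.8] -0.2 t 5.25
```

Request:
move_arm(
  commands="-4 0 0 0 0 0 0; -7 0 0 0 0 0 0; -10 0 0 0 0 0 0; -12 0 0 0 0 0 0; -12 0 0 0 0 0 0",
)

```text
t: 5.88
tcp_pos: [0.5444, -0.1934, 0.0085]
tool_rot: [-0.073, 0.997, -0.0, 0.0]
force: [-0.5, -0.2, 0.7]
finger_gap: 0.501
gripper_force: 0.0
```

Run:
```python
from h import *; from station import snapshot; import pickle
where()
s=snapshot("wrist"); pickle.dump(s,open("w4.pkl","wb")); cv2.imwrite("pics/w4.png",s["image"][:,:,::-1])
```

```text
disp tcp [-43.3 -66.9] z 8.5 F disp [-0.5 -0.2] 0.7 t 5.88
```

View pics/w4.png

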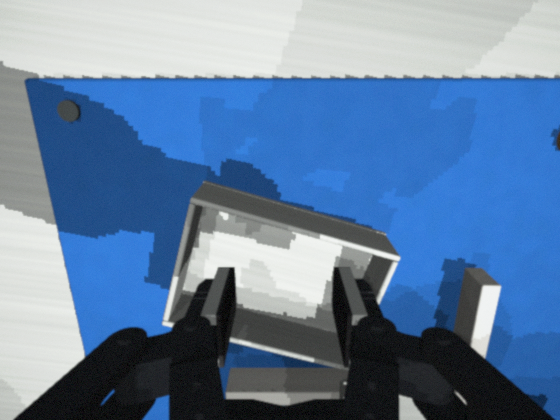

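The front wall of the tray is again fully visible, with rim corners (190,200), (398,258), (345,366) and (165,325). The fingers show beyond it. I'll check whether the tray moved and where the tips really are.

Run:
```python
from h import *; import pickle
s=pickle.load(open("w4.pkl","rb")); 
di=lambda P:(np.c_[P[:,:2],np.ones(len(P))]@np.linalg.inv(D).T)[:,:2]*1000
print("corner base",di(ray(s,[(27,80)],.005)))
c=di(ray(s,[(190,200),(398,258),(345,366),(165,325)],.035)); print(c.round(1),c.mean(0))
c=di(ray(s,[(205,182),(388,236)],.005)); print(c.round(1))
# fingertip corner pixels: height above TCP if on x = TCPx-11 or TCPx
from station import snapshot,telemetry
for n in ("side",):
    s=snapshot(n); p=proj(s,[np.r_[w(-43,-67),.03]])[0].astype(int); print(p,telemetry.sense()["finger_gap"])
    u,v=p; im=s["image"][v-90:v+50,u-100:u+100,::-1]
    cv2.imwrite("pics/side1.png",cv2.resize(im,None,fx=4,fy=4,interpolation=cv2.INTER_CUBIC)); pickle.dump(s,open("side1.pkl","wb"))
```

```text
corner base [[-129.0273671  -187.35113178]]
[[ -79.  -107.1]
 [ -50.6  -12.7]
 [  11.9  -33.9]
 [ -13.6 -125.1]] [-32.81554527 -69.68129479]
[[ -79.2 -106.6]
 [ -48.8   -9. ]]
[297 198] 0.5027367031917126
```

View pics/side1.png

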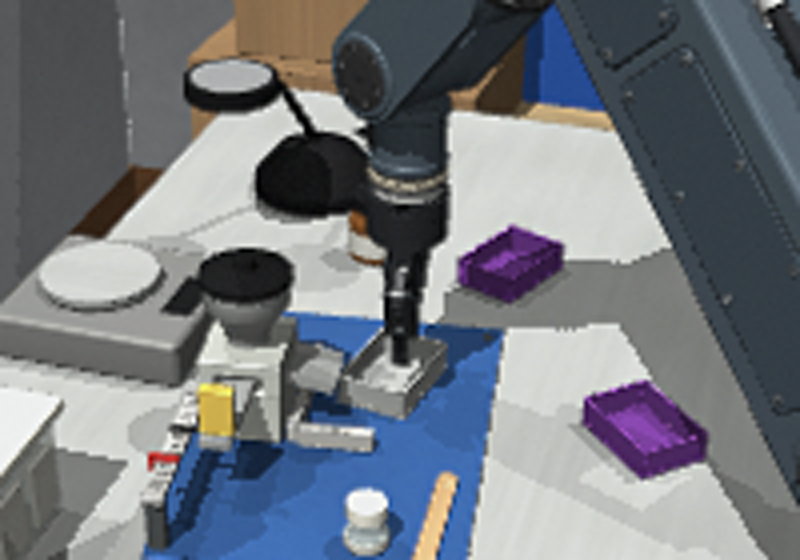

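The side view shows the gripper above the tray. The fingertip is at crop (400,362), about 30–40 mm above the base even though the TCP reads z=8.5, and the tray is unmoved. So the tips may sit well behind the TCP. I'll lift, back off, shut the fingers and probe the base by force.

Request:
move_arm(
  commands="0 0 -30 0 0 0 -1; 20 0 -40 0 0 0 -1; 40 0 -40 0 0 0 -1; 70 0 -30 0 0 0 -1; 70 0 -20 0 0 0 -1",
)

```text
t: 6.6
tcp_pos: [0.4729, -0.203, 0.0284]
tool_rot: [-0.072, 0.997, 0.001, -0.001]
force: [0.7, -1.1, -0.3]
finger_gap: 0.004
gripper_force: 0.0
```

Request:
move_arm(
  commands="0 0 3 0 0 0 -1; 0 0 7 0 0 0 -1; 0 0 11 0 0 0 -1; 0 0 15 0 0 0 -1; 0 0 18 0 0 0 -1",
)

```text
t: 7.22
tcp_pos: [0.4752, -0.2034, 0.0102]
tool_rot: [-0.073, 0.997, -0.0, -0.0]
force: [-0.5, 0.7, 0.3]
finger_gap: -0.002
gripper_force: 0.0
```

Run:
```python
from h import *; from station import snapshot; import pickle
where()
s=snapshot("wrist"); pickle.dump(s,open("w5.pkl","wb")); cv2.imwrite("pics/w5.png",s["image"][:,:,::-1])
print(proj(s,[np.r_[w(-113,-67),.0105],np.r_[w(-124,-67),.0105],np.r_[w(-124,-67),.03]]))
```

```text
disp tcp [-113.2  -66.8] z 10.2 F disp [-0.4  0.8] 0.3 t 7.22
[[281.41085197 248.51918078]
 [281.36766662 229.66738093]
 [281.11973258 245.15595617]]
```

View pics/w5.png

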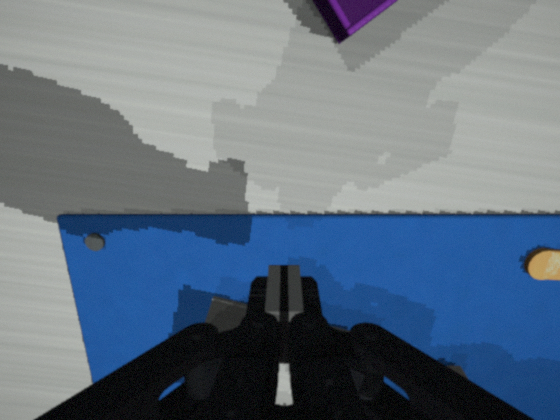

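The shut fingertips are at (284,265), while the reported TCP projects to row 248. I'll settle this by touching the base gently.

Request:
move_arm(
  commands="0 0 2 0 0 0 -1; 0 0 4 0 0 0 -1; 0 0 5 0 0 0 -1; 0 0 6 0 0 0 -1; 0 0 7 0 0 0 -1",
)

```text
t: 7.9
tcp_pos: [0.4751, -0.2036, 0.0035]
tool_rot: [-0.073, 0.997, -0.0, 0.0]
force: [-0.6, -0.1, 0.5]
finger_gap: -0.0
gripper_force: 0.0
```

The TCP reads below the base top with no contact force, so the tips are short of the TCP. I'll keep probing.

Request:
move_arm(
  commands="0 0 2 0 0 0 -1; 0 0 4 0 0 0 -1; 0 0 6 0 0 0 -1; 0 0 8 0 0 0 -1; 0 0 9 0 0 0 -1",
)

```text
t: 8.52
tcp_pos: [0.475, -0.2035, -0.0057]
tool_rot: [-0.073, 0.997, 0.0, -0.0]
force: [-0.5, 0.3, 0.8]
finger_gap: 0.001
gripper_force: 0.0
```

Run:
```python
from h import *; from station import telemetry
where(); s=telemetry.sense(); print(s["q"],s["tau"])
```

```text
disp tcp [-113.4  -66.8] z -5.7 F disp [-0.5  0.4] 0.8 t 8.53
[-6.21190143e-01  7.17285134e-01  1.84677423e+00 -1.52945291e-05
  5.77723648e-01 -2.33725708e+00] [-4.64552490e-03 -4.10907662e+01 -6.61271408e+00 -3.62915835e-04
  7.93381449e-03  2.52696509e-05]
```

Request:
move_arm(
  commands="0 0 2 0 0 0 -1; 0 0 4 0 0 0 -1; 0 0 6 0 0 0 -1; 0 0 8 0 0 0 -1; 0 0 8 0 0 0 -1",
)

```text
t: 9.15
tcp_pos: [0.475, -0.2034, -0.0137]
tool_rot: [-0.073, 0.997, 0.0, -0.0]
force: [-0.8, 0.4, 0.0]
finger_gap: 0.002
gripper_force: 0.0
```

Request:
move_arm(
  commands="0 0 2 0 0 0 -1; 0 0 4 0 0 0 -1; 0 0 6 0 0 0 -1; 0 0 6 0 0 0 -1; 0 0 6 0 0 0 -1",
)

```text
t: 9.78
tcp_pos: [0.4751, -0.2035, -0.0195]
tool_rot: [-0.073, 0.997, -0.0, -0.0]
force: [-0.0, 0.1, 0.3]
finger_gap: -0.002
gripper_force: 0.0
```

Request:
move_arm(
  commands="0 0 2 0 0 0 -1; 0 0 4 0 0 0 -1; 0 0 6 0 0 0 -1; 0 0 6 0 0 0 -1; 0 0 6 0 0 0 -1",
)

```text
t: 10.4
tcp_pos: [0.4751, -0.2035, -0.0255]
tool_rot: [-0.073, 0.997, 0.0, -0.0]
force: [-1.2, -0.2, -0.7]
finger_gap: 0.0
gripper_force: 0.0
```

Request:
move_arm(
  commands="0 0 2 0 0 0 -1; 0 0 3 0 0 0 -1; 0 0 4 0 0 0 -1; 0 0 5 0 0 0 -1; 0 0 5 0 0 0 -1",
)

```text
t: 11.02
tcp_pos: [0.475, -0.2035, -0.0306]
tool_rot: [-0.073, 0.997, 0.0, -0.0]
force: [0.0, -0.7, 0.2]
finger_gap: -0.002
gripper_force: 0.0
```

Request:
move_arm(
  commands="0 0 1 0 0 0 -1; 0 0 2 0 0 0 -1; 0 0 3 0 0 0 -1; 0 0 4 0 0 0 -1; 0 0 4 0 0 0 -1",
)

```text
t: 11.65
tcp_pos: [0.4752, -0.2036, -0.0309]
tool_rot: [-0.073, 0.997, -0.001, 0.001]
force: [-4.2, 1.5, 31.5]
finger_gap: -0.001
gripper_force: 15.2
```

Run:
```python
from h import *; from station import snapshot; import pickle
where()
for n in ("wrist","side"):
    s=snapshot(n); pickle.dump(s,open(f"{n}6.pkl","wb"))
    di=lambda P:(np.c_[P[:,:2],np.ones(len(P))]@np.linalg.inv(D).T)[:,:2]*1000
    if n=="wrist":
        im=s["image"]; h=hsv(s)
        blue=(abs(h[...,0].astype(int)-110)<12)&(h[...,1]>130)
        u=300; r=np.argmax(blue[:,u]); print("front edge row",r, di(ray(s,[(u,r)],.005)), s["pose"][:3,3])
        print("shut tips top row by col",[(c,np.where(~blue[r+5:300,c])[0][:1]+r+5) for c in range(262,306,6)])
```

```text
disp tcp [-113.3  -66.9] z -30.9 F disp [-4.   2.1] 31.5 t 11.65
front edge row 247 [[-130.67968506  -58.82762534]] [ 0.39149146 -0.21457395  0.14765496]
shut tips top row by col [(262, array([277])), (268, array([266])), (274, array([265])), (280, array([265])), (286, array([266])), (292, array([265])), (298, array([265])), (304, array([278]))]
```

The base was touched at TCP z=-30.9, so the real tips are 36 mm short of the reported TCP, which agrees with the camera. I'll correct for this: lift, half-open, then push.

Request:
move_arm(
  commands="0 0 -10 0 0 0 0; 0 0 -11 0 0 0 0; -5 0 -11 0 0 0 0; -12 0 -11 0 0 0 0; -20 0 -11 0 0 0 0",
)

```text
t: 12.38
tcp_pos: [0.4953, -0.2005, -0.024]
tool_rot: [-0.073, 0.997, 0.0, -0.0]
force: [-0.0, -0.4, 0.4]
finger_gap: 0.497
gripper_force: 0.0
```

Request:
move_arm(
  commands="-8 0 0 0 0 0 0; -16 0 0 0 0 0 0; -24 0 0 0 0 0 0; -32 0 0 0 0 0 0; -38 0 0 0 0 0 0",
)

```text
t: 13.0
tcp_pos: [0.5331, -0.1951, -0.0235]
tool_rot: [-0.073, 0.997, -0.0, 0.0]
force: [-1.7, -1.0, -0.1]
finger_gap: 0.498
gripper_force: 0.5
```

```bash
cat >> h.py <<'E'
di=lambda P:(np.c_[P[:,:2],np.ones(len(P))]@np.linalg.inv(D).T)[:,:2]*1000
def edges(s,mask_rows=(60,330)):
    "front outer wall foot of tray: for columns, last blue row coming down from the base front edge"
    h=hsv(s); b=(abs(h[...,0].astype(int)-110)<12)&(h[...,1]>130)
    return b
E
python3 - <<'E'
from h import *; from station import snapshot; import pickle
where(); s=snapshot("wrist"); pickle.dump(s,open("w7.pkl","wb")); cv2.imwrite("pics/w7.png",s["image"][:,:,::-1])
b=edges(s)
for u in range(150,440,15):
    r=np.where(b[:,u])[0]
    if len(r): 
        k=r[0]; e=k
        while e<419 and b[e:e+3,u].any(): e+=1
        print(u,k,e,di(ray(s,[(u,e)],.005)).round(0)[0],end="; ")
E
```

```text
disp tcp [-54.7 -66.9] z -23.5 F disp [-1.8 -0.8] -0.1 t 13.0
150 108 338 [ -19. -133.]; 165 108 334 [ -21. -125.]; 180 108 320 [ -29. -117.]; 195 108 294 [ -44. -108.]; 210 108 280 [ -52. -101.]; 225 108 267 [-58. -93.]; 240 108 295 [-44. -87.]; 255 108 296 [-43. -80.]; 270 108 297 [-42. -72.]; 285 108 298 [-42. -65.]; 300 108 299 [-41. -58.]; 315 108 299 [-41. -51.]; 330 108 300 [-41. -44.]; 345 108 267 [-58. -37.]; 360 108 280 [-52. -30.]; 375 108 299 [-41. -22.]; 390 108 303 [-39. -15.]; 405 108 308 [-36.  -7.]; 420 108 338 [-19.   2.]; 435 107 328 [-25.   9.];
```

The tray is now being pushed and is nearly square, with its front wall at x≈-42. Continuing to the back stop.

Request:
move_arm(
  commands="-4 0 0 0 0 0 0; -7 0 0 0 0 0 0; -10 0 0 0 0 0 0; -12 0 0 0 0 0 0; -13 0 0 0 0 0 0",
)

```text
t: 13.68
tcp_pos: [0.5449, -0.193, -0.0235]
tool_rot: [-0.073, 0.997, 0.0, -0.0]
force: [-3.5, -0.2, 3.3]
finger_gap: 0.503
gripper_force: 1.5
```

```bash
cat >> h.py <<'E'
def foot(s,us):
    b=edges(s); out=[]
    for u in us:
        r=np.where(b[:,u])[0]
        if len(r):
            e=r[0]
            while e<419 and b[e:e+3,u].any(): e+=1
            out.append(di(ray(s,[(u,e)],.005)).round(1)[0].tolist())
    return out
E
python3 - <<'E'
from h import *; from station import snapshot; import pickle
where(); s=snapshot("wrist"); pickle.dump(s,open("w8.pkl","wb"))
print(foot(s,range(240,336,12)),foot(s,range(160,220,6)),foot(s,range(365,420,6)))
E
```

```text
disp tcp [-42.7 -66.6] z -23.5 F disp [-3.5  0.3] 3.3 t 13.68
[[-31.4, -86.4], [-31.4, -80.7], [-31.4, -74.9], [-31.4, -69.2], [-31.4, -63.5], [-31.4, -57.8], [-31.4, -52.1], [-31.4, -46.3]] [[-8.0, -127.1], [-9.1, -124.0], [-11.5, -120.8], [-16.2, -117.4], [-18.5, -114.3], [-24.8, -110.8], [-33.1, -107.2], [-38.0, -104.0], [-39.6, -101.1], [-41.7, -98.2]] [[-37.9, -27.2], [-34.2, -24.1], [-32.0, -21.1], [-31.4, -18.2], [-31.4, -15.3], [-31.4, -12.5], [-31.4, -9.6], [-27.5, -6.3], [-21.3, -2.7], [-15.0, 1.0]]
```

The tray is square with its front at -31.4 and about 3.5 N on the back stop. Its -y face is at about y=-107. Now I go round to push +y.

Request:
move_arm(
  commands="12 0 -5 0 0 0 -1; 12 0 -60 0 0 0 -1; -10 -40 -60 0 0 0 -1; -38 -72 -60 0 0 0 -1; -38 -72 -40 0 0 0 -1",
)

```text
t: 14.35
tcp_pos: [0.598, -0.2635, 0.0188]
tool_rot: [-0.072, 0.997, -0.003, 0.005]
force: [0.2, 1.1, 0.0]
finger_gap: 0.002
gripper_force: 0.0
```

```bash
python3 -c "
from h import *
where()"
```

```text
disp tcp [  -0.3 -144. ] z 18.8 F disp [0.4 1.1] 0.0 t 14.35
```

Request:
move_arm(
  commands="0 0 25 0 0 0 -1; 0 0 39 0 0 0 -1; 0 0 39 0 0 0 -1; 0 6 39 0 0 0 -1; 0 12 39 0 0 0 -1",
)

```text
t: 14.98
tcp_pos: [0.592, -0.2469, -0.0216]
tool_rot: [-0.073, 0.997, -0.0, 0.001]
force: [-0.1, -0.2, 0.6]
finger_gap: -0.001
gripper_force: 0.0
```

```bash
python3 -c "
from h import *
where()"
```

```text
disp tcp [  -3.9 -126.7] z -21.6 F disp [-0.1 -0.2] 0.6 t 14.97
```

Now push +y from -127 toward about -76.

Request:
move_arm(
  commands="0 8 0 0 0 0 -1; 0 16 0 0 0 0 -1; 0 24 0 0 0 0 -1; 0 32 0 0 0 0 -1; 0 40 0 0 0 0 -1",
)

```text
t: 15.6
tcp_pos: [0.5861, -0.2073, -0.0223]
tool_rot: [-0.073, 0.997, -0.0, 0.0]
force: [-0.3, -2.5, 2.8]
finger_gap: 0.004
gripper_force: 1.6
```

Request:
move_arm(
  commands="0 2 0 0 0 0 -1; 0 4 0 0 0 0 -1; 0 6 0 0 0 0 -1; 0 8 0 0 0 0 -1; 0 8 0 0 0 0 -1",
)

```text
t: 16.23
tcp_pos: [0.5856, -0.2004, -0.0225]
tool_rot: [-0.072, 0.997, -0.001, 0.001]
force: [1.4, -5.0, 1.0]
finger_gap: 0.004
gripper_force: 2.3
```

Run:
```python
from h import *; from station import snapshot; import pickle
where(); s=snapshot("wrist"); pickle.dump(s,open("w9.pkl","wb")); cv2.imwrite("pics/w9.png",s["image"][:,:,::-1])
for P in ((-30,-65),(-30,35),(-30,-115)): print(P,proj(s,[np.r_[w(*P),.005]]).round(0))
f=foot(s,range(230,420,8)); print(f)
```

```text
disp tcp [ -3.5 -79.7] z -22.5 F disp [ 0.7 -5.1] 1.0 t 16.23
(-30, -65) [[314. 220.]]
(-30, 35) [[539. 221.]]
(-30, -115) [[202. 220.]]
[[28.5, -105.4], [26.1, -101.4], [19.7, -97.2], [0.7, -92.7], [-1.5, -88.9], [-7.8, -85.0], [-8.3, -81.3], [-7.3, -77.6], [-8.3, -73.9], [-1.5, -70.0], [-0.9, -66.3], [-31.2, -63.4], [-31.2, -59.8], [-30.7, -56.3], [-30.7, -52.7], [-30.7, -49.2], [-30.7, -45.6], [-30.7, -42.0], [-30.7, -38.5], [-30.7, -34.9], [-30.7, -31.4], [-30.7, -27.8], [-30.7, -24.3], [-30.7, -20.7]]
```

Request:
move_arm(
  commands="0 1 0 0 0 0 -1; 0 2 0 0 0 0 -1; 0 2 0 0 0 0 -1; 0 3 0 0 0 0 -1; 0 3 0 0 0 0 -1",
)

```text
t: 16.9
tcp_pos: [0.5867, -0.2, -0.0219]
tool_rot: [-0.073, 0.997, -0.003, 0.002]
force: [2.0, -10.1, -0.4]
finger_gap: -0.002
gripper_force: 5.0
```

Run:
```python
from h import *; from station import snapshot; import pickle
where(); s=snapshot("wrist"); pickle.dump(s,open("w10.pkl","wb"))
print(foot(s,range(300,345,3)))
print(foot(s,range(330,540,15)))
```

```text
disp tcp [ -2.4 -79.5] z -21.9 F disp [  0.6 -10.3] -0.4 t 16.9
[[-4.9, -70.7], [-0.1, -69.2], [-0.1, -67.8], [-0.1, -66.4], [-0.1, -65.0], [-30.0, -64.4], [-30.0, -63.0], [-30.0, -61.7], [-30.0, -60.4], [-30.0, -59.0], [-30.0, -57.7], [-30.0, -56.4], [-30.0, -55.0], [-30.0, -53.7], [-30.0, -52.4]]
[[-30.0, -57.7], [-30.0, -51.0], [-30.0, -44.3], [-30.0, -37.7], [-30.0, -31.0], [-30.0, -24.3], [-30.1, -17.7], [-30.1, -11.0], [-30.1, -4.4], [-30.1, 2.3], [-30.1, 8.9], [-30.1, 15.6], [-30.2, 22.2], [-30.2, 28.8]]
```

The tray is home: front at -30.0 over its whole width, -y corner at about -65, and 10 N on the side stop. I'll back off in -y, lift, and travel in front of the hopper to the handle.

Request:
move_arm(
  commands="0 -15 0 0 0 0 -1; 0 -25 0 0 0 0 -1; 0 -25 -60 0 0 0 -1; 0 -25 -115 0 0 0 -1; 15 -25 -130 0 0 0 -1",
)

```text
t: 17.58
tcp_pos: [0.5752, -0.2244, 0.1109]
tool_rot: [-0.073, 0.997, -0.001, 0.003]
force: [0.6, 0.5, 0.3]
finger_gap: -0.002
gripper_force: 0.0
```

Request:
move_arm(
  commands="35 20 0 0 0 0 -1; 42 80 0 0 0 0 0; 42 140 0 0 0 0 0; 36 190 0 0 0 0 0.3; 10 226 0 0 0 0 0.3",
)

```text
t: 18.2
tcp_pos: [0.5258, 0.0012, 0.1062]
tool_rot: [-0.073, 0.997, 0.001, -0.004]
force: [0.8, -0.4, 0.0]
finger_gap: 0.651
gripper_force: 0.0
```

Run:
```python
from h import *; from station import snapshot; import pickle
where(); s=snapshot("wrist"); pickle.dump(s,open("w11.pkl","wb")); cv2.imwrite("pics/w11.png",s["image"][:,:,::-1])
h=hsv(s)
for nm,m in dict(red=((h[...,0]<6)|(h[...,0]>174))&(h[...,1]>130)&(h[...,2]>60),yel=(abs(h[...,0].astype(int)-27)<7)&(h[...,1]>140)&(h[...,2]>60)).items():
    n,l,st,c=cv2.connectedComponentsWithStats(m.astype(np.uint8))
    for i in range(1,n):
        if st[i,4]>12: print(nm,st[i],c[i].round(1),[di(ray(s,[c[i]],z)).round(1)[0].tolist() for z in (.062,.070,.115)])
for P in ((92.5,125,115),(127.5,125,65),(127.5,162,65)): print(P,proj(s,[np.r_[w(*P[:2]),P[2]/1e3]]).round(0))
```

```text
disp tcp [-33.5 128.3] z 106.2 F disp [ 0.7 -0.5] 0.0 t 18.2
yel [269 367  18  39 588] [277.8 385.9] [[104.4, 124.9], [96.5, 125.0], [52.0, 125.8]]
(92.5, 125, 115) [[277. 437.]]
(127.5, 125, 65) [[278. 412.]]
(127.5, 162, 65) [[325. 412.]]
```

Request:
move_arm(
  commands="-50 -2 0 0 0 0 0.2; -100 -3 0 0 0 0 0.2; -122 -3 0 0 0 0 0.2; -122 -3 0 0 0 0 0.2; -122 -3 0 0 0 0 0.2",
)

```text
t: 18.88
tcp_pos: [0.6488, 0.0133, 0.1063]
tool_rot: [-0.072, 0.997, 0.001, -0.002]
force: [-0.8, -0.5, -0.7]
finger_gap: 0.602
gripper_force: 0.0
```

```bash
cat > cl.py <<'E'
from h import *; from station import snapshot; import pickle
def clips(names):
  for k in names:
    s=snapshot(k); pickle.dump(s,open(k+"_l.pkl","wb")); cv2.imwrite(f"pics/{k}_l.png",s["image"][:,:,::-1])
    h=hsv(s); c0=proj(s,[np.r_[w(127,162),.066]])[0]; print(k,"expect",c0.round(0), proj(s,[np.r_[w(92.5,125),.115]])[0].round(0))
    for nm,m in dict(red=((h[...,0]<8)|(h[...,0]>172))&(h[...,1]>80)&(h[...,2]>50),yel=(abs(h[...,0].astype(int)-27)<7)&(h[...,1]>110)&(h[...,2]>60)).items():
      n,l,st,c=cv2.connectedComponentsWithStats(m.astype(np.uint8))
      for i in range(1,n):
        if st[i,4]>=4 and np.linalg.norm(c[i]-c0)<150/(1 if k=="wrist" else 3): print(nm,st[i],c[i].round(1),[di(ray(s,[c[i]],z)).round(1)[0].tolist() for z in (.062,.068,.115)])
E
python3 -c "
from cl import *
where(); clips(('wrist','top','side'))"
```

```text
disp tcp [ 90.  122.5] z 106.3 F disp [-0.8 -0.4] -0.7 t 18.88
wrist expect [340. 272.] [287. 260.]
red [334 258  11  38 303] [339.8 276.9] [[132.6, 162.5], [129.2, 161.5], [102.7, 153.2]]
yel [ 276  206   23   79 1633] [286.9 245.4] [[108.7, 125.7], [105.9, 125.7], [84.4, 125.2]]
top expect [262. 153.] [274. 160.]
side expect [239. 222.] [251. 205.]
red [234 221   8   5  20] [236.6 222.4] [[135.5, 161.2], [133.0, 169.2], [113.7, 231.7]]
yel [246 204  10  13 104] [250.6 210.2] [[105.6, 82.8], [103.3, 91.3], [85.7, 158.3]]
```

The clip measures y≈161.8 and the handle y≈125.3, so the pull is about 36.5 mm. Descending onto the handle.

Request:
move_arm(
  commands="-2 3 20 0 0 0 0.1; -2 3 45 0 0 0 0; -2 3 65 0 0 0 0; -2 3 65 0 0 0 0; -2 3 65 0 0 0 0",
)

```text
t: 19.65
tcp_pos: [0.6535, 0.0165, 0.0426]
tool_rot: [-0.073, 0.997, -0.0, 0.0]
force: [-0.6, -0.2, 0.4]
finger_gap: 0.499
gripper_force: 0.0
```

Request:
move_arm(
  commands="0 0 0 0 0 0 -1; 0 0 0 0 0 0 -1; 0 0 0 0 0 0 -1; 0 0 0 0 0 0 -1; 0 0 0 0 0 0 -1",
  grip_force=60,
)

```text
t: 20.27
tcp_pos: [0.654, 0.0159, 0.0436]
tool_rot: [-0.073, 0.997, -0.001, 0.001]
force: [0.4, -3.1, 4.7]
finger_gap: 0.134
gripper_force: 59.3
```

```bash
python3 -c "
from cl import *
where(); clips(('wrist',))"
```

```text
disp tcp [ 95.4 124.3] z 43.6 F disp [-0.1 -3.1] 4.7 t 20.27
wrist expect [355. 323.] [283. 328.]
red [350 303  12  29 291] [355.7 316.9] [[126.1, 162.8], [121.8, 161.4], [88.0, 150.5]]
yel [ 266  239   36  121 3815] [283.5 300.9] [[116.5, 125.2], [112.6, 125.3], [81.5, 125.4]]
```

Gripped: gap 11.4 mm, 59 N. Now pulling +y.

Request:
move_arm(
  commands="0 7 0 0 0 0 -1; 0 14 0 0 0 0 -1; 0 21 0 0 0 0 -1; 0 28 0 0 0 0 -1; 0 34 0 0 0 0 -1",
)

```text
t: 20.95
tcp_pos: [0.6493, 0.0478, 0.0435]
tool_rot: [-0.073, 0.997, -0.002, 0.001]
force: [0.4, -10.1, 6.1]
finger_gap: 0.135
gripper_force: 59.2
```

Request:
move_arm(
  commands="0 1 0 0 0 0 -1; 0 2 0 0 0 0 -1; 0 2 0 0 0 0 -1; 0 2 0 0 0 0 -1; 0 2 0 0 0 0 -1",
)

```text
t: 21.58
tcp_pos: [0.649, 0.0494, 0.0436]
tool_rot: [-0.073, 0.997, -0.002, 0.001]
force: [-0.6, -9.1, 5.5]
finger_gap: 0.131
gripper_force: 59.3
```

Run:
```python
from cl import *
where(); clips(('wrist','top','side'))
s=pickle.load(open("wrist_l.pkl","rb"))
im=s["image"]; a=cv2.resize(im[220:400,180:400,::-1],None,fx=3,fy=3,interpolation=cv2.INTER_CUBIC)
cv2.imwrite("pics/fin.png",a)
t=pickle.load(open("top_l.pkl","rb")); print(di(ray(t,[(340,195)],.035)))
```

```text
disp tcp [ 95.4 158.2] z 43.6 F disp [-1.9 -8.9] 5.5 t 21.57
wrist expect [289. 323.] [186. 328.]
yel [ 266  239   35  121 3789] [283.4 300.8] [[116.4, 159.2], [112.5, 159.2], [81.5, 159.4]]
top expect [262. 153.] [274. 160.]
side expect [239. 222.] [251. 205.]
red [234 221   8   5  24] [237.1 222.1] [[134.3, 159.7], [131.8, 167.7], [112.5, 230.3]]
yel [250 210   4  13  29] [251.6 215.9] [[94.2, 116.3], [92.0, 124.6], [75.1, 189.7]]
[[-39.12457967 -74.28694543]]
```

View pics/fin.png

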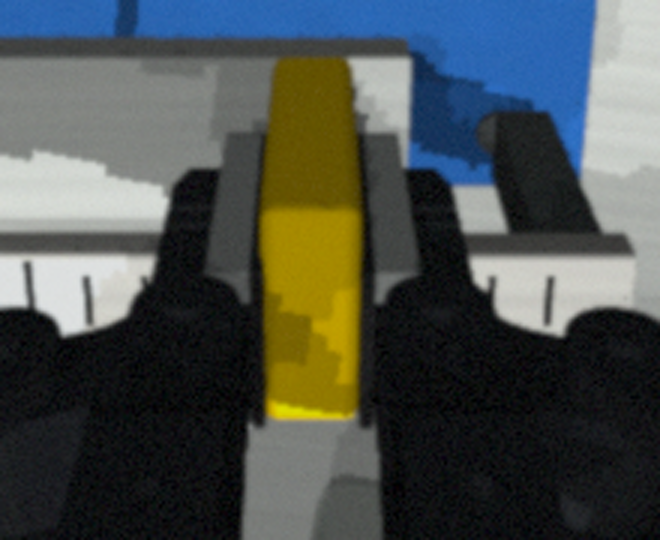

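The crop shows the handle firmly pinched between the pads (265–360, 60–415); the clip is hidden behind the right finger. By the wrist camera the handle has moved 125.3→159.3, and the clip measured 161–162.6, so I need about 2.5 mm more.

Request:
move_arm(
  commands="0 1 0 0 0 0 -1; 0 2 0 0 0 0 -1; 0 2.5 0 0 0 0 -1; 0 2.5 0 0 0 0 -1; 0 2.5 0 0 0 0 -1",
)

```text
t: 22.35
tcp_pos: [0.6487, 0.0518, 0.0435]
tool_rot: [-0.073, 0.997, -0.002, 0.001]
force: [-0.9, -10.6, 5.5]
finger_gap: 0.132
gripper_force: 59.2
```

Run:
```python
from cl import *
where(); clips(('wrist',))
# clip y by triangulation of pre-pull views: pick z giving rail centre x=128; tray check in side view
s=snapshot("side"); h=hsv(s)
for P in ((-30,-65,35),(-30,35,35),(-30,-65,5),(-30,35,25)): print(P,proj(s,[np.r_[w(*P[:2]),P[2]/1e3]]).round(1))
u,v=proj(s,[np.r_[w(30,60),.04]])[0].astype(int); cv2.imwrite("pics/s_f.png",cv2.resize(s["image"][v-60:v+60,u-80:u+80,::-1],None,fx=5,fy=5,interpolation=cv2.INTER_CUBIC)); print(u,v)
```

```text
disp tcp [ 95.4 160.6] z 43.5 F disp [ -2.4 -10.3] 5.5 t 22.35
wrist expect [284. 323.] [179. 328.]
yel [ 266  239   35  121 3785] [283.4 300.9] [[116.4, 161.6], [112.5, 161.6], [81.5, 161.8]]
(-30, -65, 35) [[294.5 197.8]]
(-30, 35, 35) [[290.6 212.5]]
(-30, -65, 5) [[294.4 204.3]]
(-30, 35, 25) [[290.6 214.8]]
273 213
```

Request:
move_arm(
  commands="0 0 0 0 0 0 -1; 0 0 0 0 0 0 -1; 0 0 0 0 0 0 -1; 0 0 0 0 0 0 -1; 0 0 0 0 0 0 -1",
)

```text
t: 23.08
tcp_pos: [0.6487, 0.0518, 0.0436]
tool_rot: [-0.073, 0.997, -0.002, 0.001]
force: [0.0, -8.7, 4.7]
finger_gap: 0.131
gripper_force: 59.2
```

```bash
python3 -c "
from station import ticket
print(ticket.sign_off())"
```

```text
the job is handed in; nothing more can be done
None
```

I handed the job in at about 23 s: the tray measured home and square against both stops before the pull (not checked again after), and the gripper is holding the gate handle at y≈161.6 mm against a red mark measured at 161–162.6 mm; the mark was hidden behind a finger, so the final alignment is measured rather than seen.

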